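# Pair the range extender with the router

### The job

Pair the range extender with the router: first press down the raised end of the rocker on the socket block so that it is fully switched over, then push the router's large round key fully down so that it stays in, and last press the button on top of the extender (the round puck), keep it fully down for about two seconds and let it go. Do it by pressing alone, in that order; do not press the router's small reset pin, and leave the router, the extender and the things standing around them where they are, neither shifted, knocked over nor picked up.

Things in the scene. Friction and masses are not known exactly. Their poses are not given: they have to be found in the camera images.
- socket_block: White table socket block, fixed to the table, 80 (own x) x 150 (own y) x 45 mm high. Origin: centre of its underside; z up. On its top a grey rocker at own (0, -42 mm) and two round outlets at own y +6 and +52 mm.
- rocker (a joint): Grey V-shaped rocker of the socket block, 60 mm long along the block's x, 26 mm wide; tips about its middle line, 56 mm above the table. Rad: 0 to 0.04 = off: the half towards the block's +x slopes up, its end 12 mm above the middle line, the other half is level; 0.4 = fully on: +x half level, other half up. Stays as left (friction); needs 3 to 5 N on the raised end. On from 0.35.
- rocker_on_end (a point): Where to press the rocker: a point fixed on the block, 20 mm from the rocker's middle line towards its raised (block +x) end, 56 mm above the table: the height of that half's surface once it is fully on. Before that the surface over this point is 8 mm higher. Axes as the block's.
- router: Black flat router standing loose on the table (about 0.7 kg), case 130 (own x, depth) x 180 (own y) mm, case top 34 mm above the table. Origin: centre of its underside, z up, x towards its back. Three thin antennas at the back edge (own x 60 to 108 mm) lean backward up to 155 mm high.
- pair_key_top (a point): Centre of the top face of the router's large round key, 32 mm diameter, at own (-20, +45) mm of the router; 45 mm above the table when up, 37 mm when fully down. Moves with the key.
- pair_key (a joint): Travel of the large round key in m: 0 (up to 0.001) = up, 0.008 = fully down. Pushed straight down with about 4 to 5 N; no spring, it stays down. Counts as down from 0.0065.
- reset_pin_top (a point): Top of the router's small reset pin, 12 mm diameter, at own (-20, -35) mm of the router, 38 mm above the table, 80 mm from the large key. Not to be pressed.
- reset_pin (a joint): Travel of the reset pin in m: 0 = up, 0.003 = pressed. It must stay below 0.0015.
- extender: White round range extender, a puck 100 mm in diameter standing loose on the table (about 0.45 kg), case top 54 mm above the table. Origin: centre of its underside, z up.
- ext_button_top (a point): Centre of the top face of the extender's button, 34 mm diameter, in the middle of the puck's top; 64 mm above the table when up, 58 mm when fully down. Moves with the button.
- ext_button (a joint): Travel of the extender's button in m: 0 = up, 0.006 = fully down. Spring return: about 1.5 N starts it, 5 N brings it fully down. Counts as fully down from 0.0045.
- shaker: White ceramic salt shaker, 40 mm diameter, 86 mm high, upright in the gap left (+y) of the middle device. Origin: centre of underside. Leave alone.
- egg_cup: Blue ceramic egg cup, 40 mm diameter, 50 mm high, in the gap right (-y) of the middle device. Origin: centre of underside. Leave alone.
- coaster: Dark wooden coaster, 90 mm across, 10 mm thick, flat, beyond the devices. Origin: centre of underside. Leave alone.
- remote: Black remote control, 45 x 150 x 18 mm, lying flat left (+y) of the devices. Origin: centre of underside. Leave alone.
- mug: White mug, 80 mm diameter, 90 mm high, handle at own +y, beyond the devices. Origin: centre of underside. Leave alone.
- jar: Amber jar with steel cap, 68 mm diameter, 100 mm high, beyond the devices. Origin: centre of underside. Leave alone.
- spoon: Spoon 160 mm long lying flat right (-y) of the devices. Origin: about the middle of its underside. Leave alone.
Things that resemble listed ones, but are neither listed nor needed, are in the scene too. What is shaped like the extender but pink or yellow is not meant. Leave any red look-alike of the socket_block alone.

How it is judged (in metres and radians):
On the way, in this order (a step that is already met when the one before it is completed fails the run):
1. the rocker is fully switched on (value of joint rocker above 0.35 rad), for 0.1 s.
2. the router's large key is fully down (value of joint pair_key above 0.0065 m), for 0.1 s.
3. the extender's button is kept fully down by the fingers for at least a second (value of joint ext_button above 0.0045 m and contact force between the fingers and extender above 0.5 N), for 1 s.
At the end, for the whole second after the job is handed in: The rocker is on (at least 0.35 of 0.4 rad), the router's large key is down (at least 6.5 of 8 mm), the extender's button is up again, the reset pin is not pressed, and router, extender and bystanders are upright, at rest and within 20 mm of where they started (value of joint rocker above 0.35 rad and value of joint pair_key above 0.0065 m and value of joint ext_button below 0.001 m and value of joint reset_pin below 0.0015 m and distance of each of router, extender, shaker, egg_cup, coaster, remote, mug, jar, spoon from where it was at the start of the episode below 0.02 m and angle between each of router, extender's own z axis and vertical below 0.1 rad and linear speed of each of router, extender below 0.02 m/s); the robot touches nothing.
It fails at once if the router's key is pressed before the rocker is on (value of joint pair_key above 0.003 m and value of joint rocker below 0.3 rad).
It fails at once if the extender's button is pressed before the router's key is down (value of joint ext_button above 0.003 m and value of joint pair_key below 0.006 m).
It fails at once if the reset pin is pressed (value of joint reset_pin above 0.0015 m).
It fails at once if the router or the extender is shifted by over 20 mm, lifted or tipped (distance of any of router, extender from where it was at the start of the episode above 0.02 m or angle between any of router, extender's own z axis and vertical above 0.2 rad).
It fails at once if a bystander is moved by over 20 mm, lifted or knocked over (distance of any of shaker, egg_cup, coaster, remote, mug, jar, spoon from where it was at the start of the episode above 0.02 m or angle between any of shaker, egg_cup, mug, jar's own z axis and vertical above 0.4 rad).
It also fails if it takes over 64 s, if anything falls off the work surface, if the arm or the gripper's body presses on something with over 40 N, if the wrist force passes 120 N, or if a joint passes its speed limit or range.

### The arm

A 6-joint arm with a two-finger parallel gripper is mounted at the origin on the work surface. World frame = base frame: x ahead of the robot, y to its left, z up, the work surface at z = 0. Lengths are in mm, angles in rad, forces in N, time in s.
With the tool pointing down it reaches from about 275 to 750 mm from the base axis. Payload 10.2 kg.
Tool frame: the origin (TCP) lies midway between the tips of the shut fingers; the grasp point (between the pads) lies 19 mm behind it; z points along the fingers, y is the line along which they close (so a half turn about z gives the same grasp; the last joint's range is limited). The gripper opens to 85 mm and grips with 20 to 120 N. Pads are 22 mm wide; open, the fingers measure 114 mm over their backs; the gripper's body (76 mm by 85 mm) begins 54 mm behind the grasp point. The pads swing forward as they close: fully open they stand 13 mm farther back than shut.
Start: joints at [0.887, 0.313, 1.498, -0, 1.331, -0.223], TCP at [233.462, 470.241, 203.294] pointing down, gripper open.
Joint ranges: [-2.94, 2.94], [-0.97, 2.17], [0.19, 2.56], [-1.23, 4.37], [0.02, 3.11], [-2.88, 2.88]. Speed limits (rad/s): [2.39, 2.39, 3.01, 3.14, 3.14, 3.14].

### API

Orientations are given as a unit quaternion [w, x, y, z].
In Python, from rig import ctrl gives the robot as it stands.
- The arm moves only by the tool arm_command, never from a script. Its argument "increments" is a list of rows, each an object with "dr": the turn, a rotation vector about the tool's x, y, z in units of pi/4 rad (1.0 is pi/4 rad), a list of three; "offset": the shift along the tool's x, y, z in units of 120 mm (1.0 is 120 mm), a list of three; "hand": the opening, from -1 (shut) to 1 (fully open). A call has 1 to 8 rows; each row shifts and turns the commanded pose from where the row before left it, along the tool's axes as they then stand; what a row does not reach is not made up. A row lasts 1/10 s, in which the tool goes at most 50 mm and 8.59 degrees, less where a joint would pass 70% of its speed; a pose out of reach is approached as far as the arm can. A call with a number of a shift or a turn outside -1 to 1 is refused whole. A call with a gripper value outside its range is refused whole. The fingers move at their own pace and stop on an object; "grip_force" is the grip in N (left out, the last holds). Time passes only in rows, so rows that do not move let the fingers close. It gives the time, the measured TCP pose, the force, the opening and the grip force at its end, in the units of the state.
- ctrl.sense(): the state, without advancing time (a new reading comes with each control period).
- ctrl.capture(name): name is "side" or "top"; returns the picture (480x640x3 uint8, red, green, blue); there is no depth.
- ctrl.camera_info(name): a dict with "K" (3x3 intrinsics, pixels), "dist" ([k1, k2, p1, p2, k3] as OpenCV has them; the pictures are not rectified), "R" (3x3) and "t" (3): a world point X has camera coordinates R X + t. Camera axes: x right, y down, z forward; pixel columns grow to the right and rows downward; lengths in mm; the calibration is good to about 2 mm. A picture is of the moment at which its call begins. camera_info takes no time and is no camera call.
- ctrl.finish_job(): hands the job in; it is judged then, once.
The state is a dict: "time_s": time; "joints": joint angles; "dq": joint speeds; "tau": joint torques, N m; "eef_pos": TCP position; "ee_rot": TCP orientation; "force": force on the tool from outside, world axes, zero at the start; "wrist_torque": the same for the moment, N m; "grip_width": opening from 0.0 (shut) to 1.0 (fully open); "grip_force": force on a finger pad.
Only numpy, scipy, OpenCV 4.12 (cv2) and the standard library are available. Lean on these libraries where they do the work, as an engineer would, in place of code of your own. Each camera call takes 0.05 s, during which the arm holds its last target. There are 200 camera calls.

## Working session

There is one attempt and no reset: what is moved stays moved. The work goes in short steps, Python scripts to look and compute and a tool call to move; the robot and the scene stay as the last step left them, time stands still between calls to the robot, and variables do not carry over. Pictures are saved under pics/ and viewed, at most 10 in all, crops included, and the job is handed in when it is done.

Besides the shell and the picture viewer there is one more tool, called after "Request:" as name(argument=value, ...) on one line, values as JSON. arm_command: Moves the arm, as the interface text tells. Shifts and turns lie within -1 to 1; 1 stands for 120 mm of shift or pi/4 rad of turn. Its arguments: {"type":"object","properties":{"increments":{"type":"array"},"grip_force":{"type":"number"}},"required":["increments"]}

```bash
mkdir -p pics; python3 - <<'E'
from rig import ctrl
import cv2
for n in("top","side"):
    cv2.imwrite(f"pics/{n}0.png",ctrl.capture(n)[...,::-1])
    c=ctrl.camera_info(n);print(n,c)
print(ctrl.sense())
E
```

```text
top {'K': array([[461.30910319,   0.        , 311.79368337],
       [  0.        , 461.30910319, 236.60329105],
       [  0.        ,   0.        ,   1.        ]]), 'dist': array([-0.05673231,  0.        ,  0.        ,  0.        ,  0.        ]), 'R': array([[ 0.01624319, -0.9998276 ,  0.00899578],
       [-0.98984997, -0.0173502 , -0.14105322],
       [ 0.14118498, -0.00661331, -0.98996114]]), 't': array([ -30.41046345,  581.92251529, 1277.85074812])}
side {'K': array([[456.26720524,   0.        , 321.715612  ],
       [  0.        , 456.26720524, 239.82372274],
       [  0.        ,   0.        ,   1.        ]]), 'dist': array([-0.07072175,  0.        ,  0.        ,  0.        ,  0.        ]), 'R': array([[ 0.97802273, -0.20833634,  0.00821665],
       [-0.14590872, -0.71204703, -0.68680396],
       [ 0.14893687,  0.670511  , -0.72679626]]), 't': array([-565.51380629,  142.23964654, 1064.64928646])}
{'time_s': 0.1, 'joints': array([ 8.86637823e-01,  3.13398853e-01,  1.49835062e+00,  4.73952125e-05,
        1.33101698e+00, -2.23400286e-01]), 'dq': array([ 0.00057193, -0.00017494, -0.00085644,  0.00170121, -0.00108675,
        0.00026646]), 'tau': array([ 1.70106414e-03, -4.12899506e+01, -2.60141730e+01, -1.83270299e-04,
        2.98348081e-03, -7.00015789e-05]), 'eef_pos': array([233.26048976, 470.04526108, 202.79381771]), 'ee_rot': array([-2.77962669e-04,  2.28352086e-01,  9.73578441e-01, -5.17412057e-04]), 'force': array([ 0.26191881,  1.18871172, -0.82890753]), 'wrist_torque': array([-0.03526238, -0.03765431, -0.05303215]), 'grip_force': 0.0, 'grip_width': 1.0016511434854345}
```

View pics/top0.png

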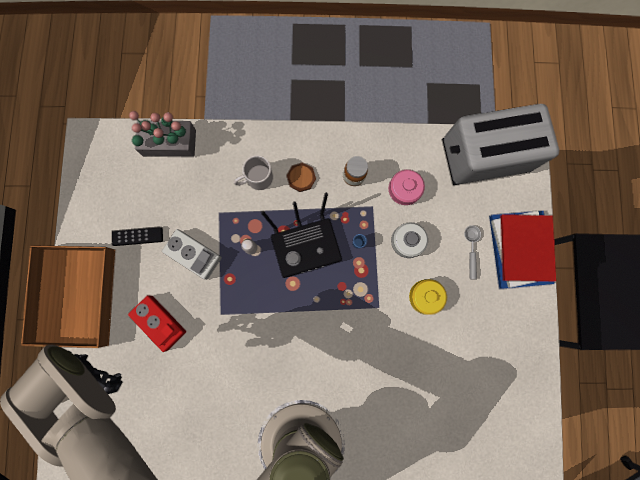

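View pics/side0.png

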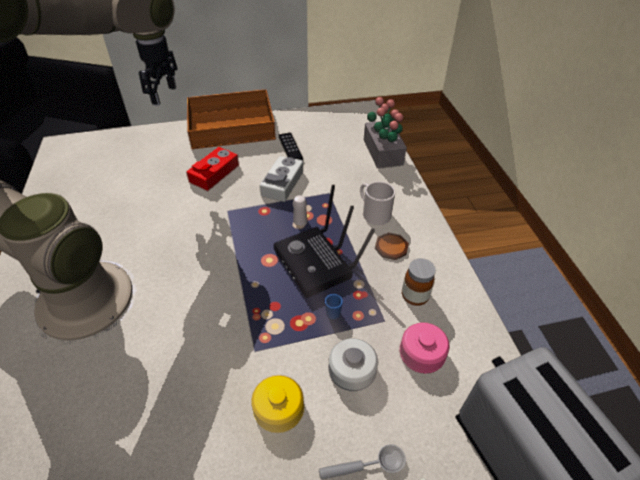

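The top view shows the white socket block at (190,253) and its red look-alike at (157,322). The router is at (305,248). The white extender is at (410,240), with pink (407,187) and yellow (428,296) look-alikes. The white block and the white puck fit the description. I'll enlarge those to confirm.

```bash
python3 - <<'E'
import cv2,numpy as np
a=cv2.imread("pics/top0.png");s=cv2.imread("pics/side0.png")
r=lambda im,x,y,w,h,k:cv2.resize(im[y:y+h,x:x+w],None,fx=k,fy=k,interpolation=cv2.INTER_CUBIC)
cv2.imwrite("pics/c1.png",np.vstack([np.hstack([r(a,155,220,80,60,5),r(a,265,215,80,60,5)]),np.hstack([r(a,370,210,80,60,5),r(s,250,145,80,60,5)])]))
cv2.imwrite("pics/c2.png",np.hstack([r(s,265,215,100,100,4),r(s,320,330,100,100,4)]))
E
```

```text
(no output)
```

View pics/c1.png

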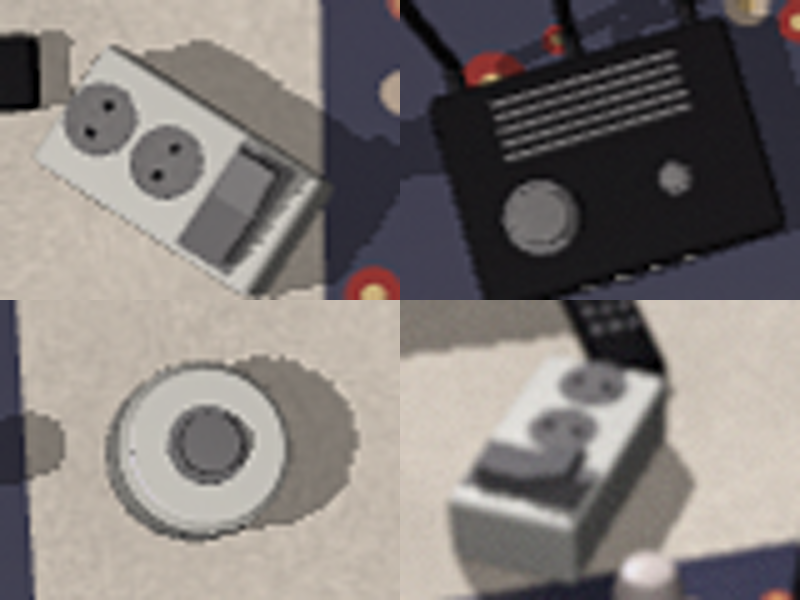

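View pics/c2.png

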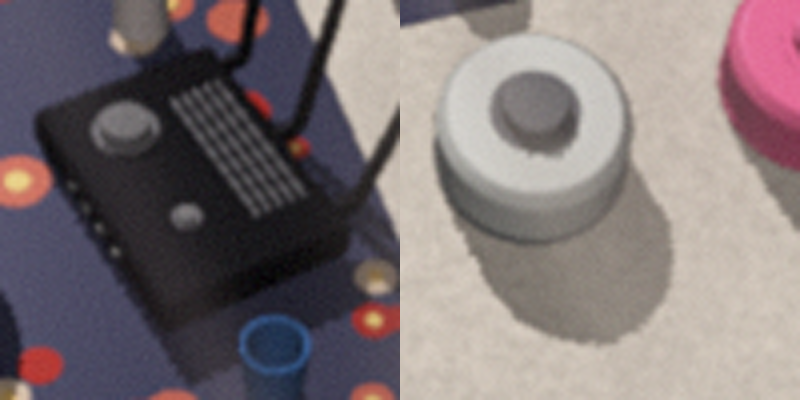

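The crops confirm it. The white block has its rocker's raised end at the upper right in the top view (c1 about (262,165)). The router's large key is at c1 (540,217) and the reset pin at (675,178). The white puck's button is at c1 (209,444). Next I'll triangulate these.

```bash
cat > h.py <<'E'
import numpy as np,cv2
from rig import ctrl
def ray(n,uv):
    c=ctrl.camera_info(n);p=cv2.undistortPoints(np.array([[uv]],float),c["K"],c["dist"])[0,0]
    R=c["R"];return -R.T@c["t"],R.T@np.array([*p,1])
def onz(n,uv,z):
    o,d=ray(n,uv);return o+d*(z-o[2])/d[2]
def cr(u,v,x0,y0,k):return ((u+.5)/k-.5+x0,(v+.5)/k-.5+y0)
E
python3 - <<'E'
from h import *
np.set_printoptions(precision=1,suppress=True)
T={"o52":(cr(100,118,155,220,5),cr(192,83,250,145,5),46),"o6":(cr(167,162,155,220,5),cr(162,128,250,145,5),46),
"key":(cr(140,217,265,215,5),cr(127,122,265,215,4),45),"pin":(cr(275,178,265,215,5),cr(187,214,265,215,4),38),
"btn":(cr(209,144,370,210,5),cr(135,105,320,330,4),64)}
P={}
for k,(a,b,z) in T.items():
    A,B=onz("top",a,z),onz("side",b,z);P[k]=(A+B)[:2]/2;print(k,A,B)
d=P["o52"]-P["o6"];print("d",np.hypot(*d));y=d/np.hypot(*d);x=np.array([y[1],-y[0]])
c=(P["o52"]+P["o6"])/2-29*y
print("blockyaw",np.degrees(np.arctan2(x[1],x[0])),"on_end",c-42*y+20*x,"mid",c-42*y)
d=P["key"]-P["pin"];print("key-pin",np.hypot(*d))
yy=np.degrees(np.arctan2(-d[0],d[1]));print("router yaw",yy)
for n,u,v in(("mid",238,205),("end",262,165)):print(n,onz("top",cr(u,v,155,220,5),60))
for n,u,v in(("shaker",248,242),):print(n,onz("top",(u,v),86))
s=ctrl.sense();print(s["joints"],s["eef_pos"])
from scipy.spatial.transform import Rotation as Ro
w,a,b,c=s["ee_rot"];print(Ro.from_quat([a,b,c,w]).as_matrix())
E
```

```text
o52 [555.8 370.2  46. ] [553.9 372.7  46. ]
o6 [531.4 330.4  46. ] [529.9 333.2  46. ]
key [519.7  32.8  45. ] [520.3  31.3  45. ]
pin [544.  -43.5  38. ] [543.5 -43.2  38. ]
btn [ 578.9 -301.5   64. ] [ 577.2 -303.6   64. ]
d 46.48145690075022
blockyaw -31.49803757545808 on_end [522.7 280.6] mid [505.7 291.1]
key-pin 79.04633275381434
router yaw 17.486672908913008
mid [506.4 285.4  60. ]
end [529.2 273.   60. ]
shaker [557.9 155.3  86. ]
[ 0.9  0.3  1.5  0.   1.3 -0.2] [233.3 470.  202.8]
[[-0.9  0.4 -0. ]
 [ 0.4  0.9 -0. ]
 [ 0.  -0.  -1. ]]
```

Request:
arm_command(increments=[{"dr": [0,0,0],"offset": [-0.36,-0.043,0],"hand": -1},{"dr": [0,0,0],"offset": [-0.36,-0.043,0],"hand": -1},{"dr": [0,0,0],"offset": [-0.36,-0.043,0],"hand": -1},{"dr": [0,0,0],"offset": [-0.36,-0.043,0],"hand": -1},{"dr": [0,0,0],"offset": [-0.36,-0.043,0],"hand": -1},{"dr": [0,0,0],"offset": [-0.36,-0.043,0],"hand": -1},{"dr": [0,0,0],"offset": [-0.36,-0.043,0],"hand": -1},{"dr": [0,0,0],"offset": [-0.34,-0.043,0],"hand": -1}])

```text
time_s: 0.9
eef_pos: [523.8, 279.3, 202.9]
ee_rot: [-0.0, 0.229, 0.974, -0.0]
force: [0.4, 1.2, -0.2]
grip_width: -0.005
grip_force: 0.0
```

Request:
arm_command(increments=[{"dr": [0,0,0],"offset": [0,0,0.3],"hand": -1},{"dr": [0,0,0],"offset": [0,0,0.3],"hand": -1},{"dr": [0,0,0],"offset": [0,0,0.3],"hand": -1},{"dr": [0,0,0],"offset": [0,0,0.14],"hand": -1},{"dr": [0,0,0],"offset": [0,0,0],"hand": -1}])

```text
time_s: 1.4
eef_pos: [521.0, 280.1, 75.7]
ee_rot: [-0.002, 0.228, 0.974, -0.001]
force: [-0.5, -0.6, 1.2]
grip_width: -0.001
grip_force: 0.0
```

```bash
python3 - <<'E'
from h import *
r=lambda im,x,y,w,h,k:cv2.resize(im[y:y+h,x:x+w],None,fx=k,fy=k,interpolation=cv2.INTER_CUBIC)
a=ctrl.capture("top")[...,::-1];s=ctrl.capture("side")[...,::-1]
cv2.imwrite("pics/d1.png",np.hstack([r(a,155,210,80,80,5),r(s,240,130,80,80,5)]))
E
```

```text
(no output)
```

View pics/d1.png

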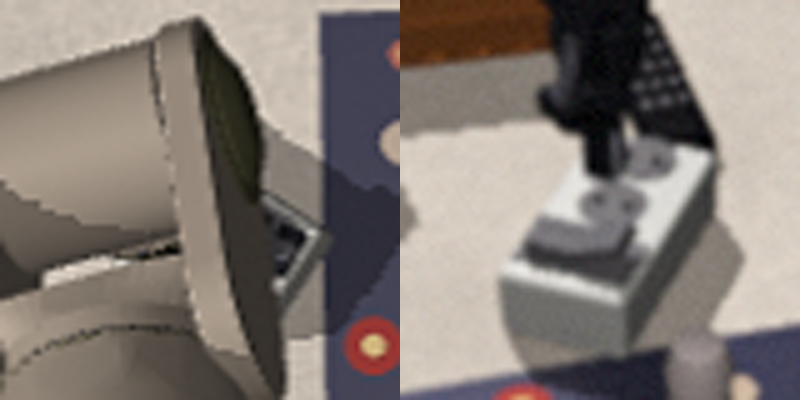

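The side view shows the shut fingertips at d1 (605,172), behind where I'd expect them above the rocker's raised end (about (620,225)). I'll compare that with the projected TCP.

```bash
cat >> h.py <<'E'
def proj(n,X):
    c=ctrl.camera_info(n);return cv2.projectPoints(np.array([X],float),cv2.Rodrigues(c["R"])[0],c["t"],c["K"],c["dist"])[0].ravel()
E
python3 - <<'E'
from h import *
s=ctrl.sense();print(s["eef_pos"],s["grip_width"])
q=lambda X:(proj("side",X)-[240,130]+.5)*5-.5+[400,0]
print(q(s["eef_pos"]),q([522.7,280.6,64]),q([505.7,291.1,56]))
print(onz("side",cr(205,175,240,130,5),75.7))
E
```

```text
[522.83353198 280.77719423  79.13357968] 0.001565421845561247
[610.29645429 214.40549822] [611.56416353 235.87524384] [579.97702206 239.31473344]
[525.6845629  321.61332163  75.7       ]
```

```bash
python3 - <<'E'
from h import *
s=ctrl.sense();print(s["eef_pos"],s["grip_width"],s["time_s"])
im=ctrl.capture("side")[130:190,250:310,::-1]
im=cv2.resize(im,None,fx=10,fy=10,interpolation=cv2.INTER_CUBIC)
im=(255*(im/255.)**.5).astype(np.uint8)
for z in(79,100):
    p=(proj("side",[522.8,280.8,z])-[250,130]+.5)*10;cv2.circle(im,tuple(p.astype(int)),4,(0,0,255),1)
cv2.imwrite("pics/d2.png",im)
E
```

```text
[522.83353198 280.77719423  79.13357968] 0.001565421845561247 1.5
```

View pics/d2.png

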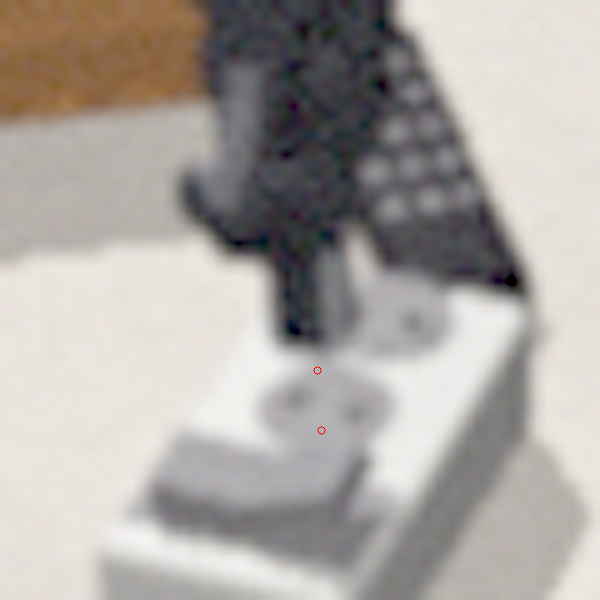

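The fingertip ends at d2 (315,345), but the reported TCP projects to (321,430). That is about 29 mm too high or about 40 mm off in y. I'll check this against the starting images.

```bash
python3 - <<'E'
from h import *
r=lambda im,x,y,w,h,k:cv2.resize(im[y:y+h,x:x+w],None,fx=k,fy=k,interpolation=cv2.INTER_CUBIC)
a=cv2.imread("pics/top0.png");s=cv2.imread("pics/side0.png")
A=r(s,120,40,80,80,5);B=r(a,70,340,80,80,5)
A,B=[(255*(i/255.)**.5).astype(np.uint8) for i in(A,B)]
yt=np.array([.4446,.896,0]);c=np.array([233.3,470,203])
for P in (c,c+[0,0,13]-yt*42,c+[0,0,13]+yt*42):
    for im,n,o in((A,"side",(120,40)),(B,"top",(70,340))):
        p=(proj(n,P)-o+.5)*5;cv2.circle(im,tuple(p.astype(int)),4,(0,0,255),1)
cv2.imwrite("pics/d3.png",np.hstack([A,B]))
E
```

```text
(no output)
```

View pics/d3.png

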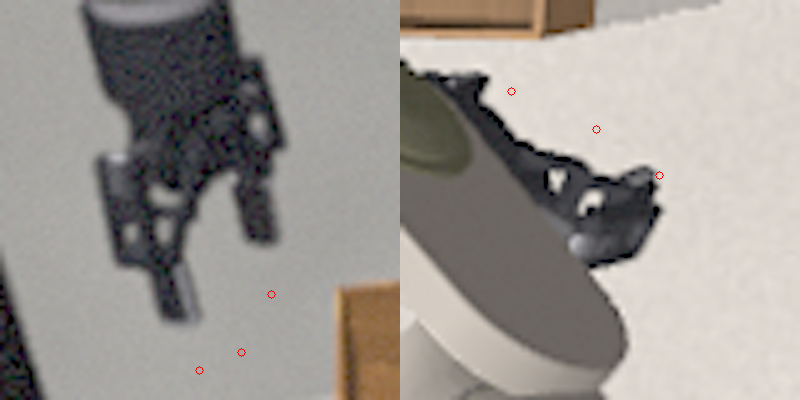

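```bash
python3 - <<'E'
from h import *
np.set_printoptions(precision=1,suppress=True)
def tri(a,b):
    (o1,d1),(o2,d2)=ray("top",a),ray("side",b)
    l=np.linalg.lstsq(np.c_[d1,-d2],o2-o1,rcond=None)[0];p,q=o1+l[0]*d1,o2+l[1]*d2
    return (p+q)/2,np.linalg.norm(p-q)
# start: near tip (right in top) / far tip (left in top)
for t,sd in(((640,195),(180,322)),((483,82),(262,243)),((640,195),(262,243)),((483,82),(180,322))):
    print(t,sd,tri(cr(t[0]-400,t[1],70,340,5),cr(*sd,120,40,5)))
yt=np.array([.4446,.896,0]);c=np.array([233.3,470,216]);print(c-yt*42,c+yt*42)
E
```

```text
(640, 195) (180, 322) (array([211.2, 428.5, 248. ]), np.float64(1.7673450871457703))
(483, 82) (262, 243) (array([256.9, 506.6, 248.2]), np.float64(6.008880718717806))
(640, 195) (262, 243) (array([243.4, 406.9, 301.7]), np.float64(47.3328818920291))
(483, 82) (180, 322) (array([224.2, 528.7, 194.3]), np.float64(58.48096403643325))
[214.6 432.4 216. ] [252.  507.6 216. ]
```

Triangulation puts the offset purely in z: the tips sit about 30 mm above the reported value, and xy agrees. I'll descend by force.

Request:
arm_command(increments=[{"dr": [0,0,0],"offset": [0,0,0.03],"hand": -1},{"dr": [0,0,0],"offset": [0,0,0.03],"hand": -1},{"dr": [0,0,0],"offset": [0,0,0.03],"hand": -1},{"dr": [0,0,0],"offset": [0,0,0.03],"hand": -1},{"dr": [0,0,0],"offset": [0,0,0],"hand": -1}])

```text
time_s: 2.05
eef_pos: [522.2, 280.6, 63.5]
ee_rot: [-0.0, 0.228, 0.974, -0.0]
force: [-0.7, 0.5, 0.2]
grip_width: 0.004
grip_force: 0.0
```

Request:
arm_command(increments=[{"dr": [0,0,0],"offset": [0,0,0.03],"hand": -1},{"dr": [0,0,0],"offset": [0,0,0],"hand": -1}])

```text
time_s: 2.25
eef_pos: [522.3, 280.6, 60.1]
ee_rot: [-0.0, 0.228, 0.974, -0.0]
force: [-0.1, -0.5, -0.1]
grip_width: -0.003
grip_force: 0.0
```

Request:
arm_command(increments=[{"dr": [0,0,0],"offset": [0,0,0.03],"hand": -1},{"dr": [0,0,0],"offset": [0,0,0],"hand": -1}])

```text
time_s: 2.45
eef_pos: [522.3, 280.6, 56.4]
ee_rot: [-0.0, 0.228, 0.974, -0.0]
force: [0.1, -0.6, -0.3]
grip_width: 0.0
grip_force: 0.0
```

No contact at a reported z of 56, so the reported z really does read about 30 mm low. I'll keep descending gently.

Request:
arm_command(increments=[{"dr": [0,0,0],"offset": [0,0,0.03],"hand": -1},{"dr": [0,0,0],"offset": [0,0,0.03],"hand": -1},{"dr": [0,0,0],"offset": [0,0,0.03],"hand": -1},{"dr": [0,0,0],"offset": [0,0,0],"hand": -1}])

```text
time_s: 2.85
eef_pos: [522.2, 280.6, 45.4]
ee_rot: [-0.0, 0.228, 0.974, -0.0]
force: [-0.8, -0.3, -0.0]
grip_width: -0.001
grip_force: 0.0
```

Request:
arm_command(increments=[{"dr": [0,0,0],"offset": [0,0,0.03],"hand": -1},{"dr": [0,0,0],"offset": [0,0,0],"hand": -1}])

```text
time_s: 3.05
eef_pos: [522.3, 280.6, 42.1]
ee_rot: [-0.0, 0.228, 0.974, -0.0]
force: [-0.4, -0.1, -0.0]
grip_width: -0.001
grip_force: 0.0
```

Request:
arm_command(increments=[{"dr": [0,0,0],"offset": [0,0,0.03],"hand": -1},{"dr": [0,0,0],"offset": [0,0,0],"hand": -1}])

```text
time_s: 3.25
eef_pos: [522.6, 280.7, 38.7]
ee_rot: [0.0, 0.228, 0.974, 0.0]
force: [-0.7, 0.3, 0.7]
grip_width: 0.001
grip_force: 0.1
```

Request:
arm_command(increments=[{"dr": [0,0,0],"offset": [0,0,0.02],"hand": -1},{"dr": [0,0,0],"offset": [0,0,0],"hand": -1}])

```text
time_s: 3.45
eef_pos: [522.8, 280.6, 36.6]
ee_rot: [0.0, 0.228, 0.974, 0.0]
force: [1.1, -0.1, 1.9]
grip_width: -0.002
grip_force: 0.7
```

Request:
arm_command(increments=[{"dr": [0,0,0],"offset": [0,0,0.02],"hand": -1},{"dr": [0,0,0],"offset": [0,0,0],"hand": -1}])

```text
time_s: 3.65
eef_pos: [522.7, 280.6, 34.1]
ee_rot: [0.0, 0.228, 0.974, 0.0]
force: [0.9, -0.8, 2.8]
grip_width: -0.004
grip_force: 1.1
```

Request:
arm_command(increments=[{"dr": [0,0,0],"offset": [0,0,0.02],"hand": -1},{"dr": [0,0,0],"offset": [0,0,0],"hand": -1}])

```text
time_s: 3.85
eef_pos: [522.6, 280.6, 31.5]
ee_rot: [0.0, 0.228, 0.974, 0.0]
force: [0.5, 0.2, 3.1]
grip_width: -0.001
grip_force: 1.0
```

Request:
arm_command(increments=[{"dr": [0,0,0],"offset": [0,0,0.02],"hand": -1},{"dr": [0,0,0],"offset": [0,0,0],"hand": -1}])

```text
time_s: 4.05
eef_pos: [522.5, 280.6, 29.0]
ee_rot: [-0.0, 0.228, 0.974, -0.0]
force: [1.9, -0.3, 2.6]
grip_width: 0.003
grip_force: 0.9
```

Request:
arm_command(increments=[{"dr": [0,0,0],"offset": [0,0,0.01],"hand": -1},{"dr": [0,0,0],"offset": [0,0,0],"hand": -1}])

```text
time_s: 4.25
eef_pos: [522.5, 280.6, 28.1]
ee_rot: [-0.0, 0.228, 0.974, -0.0]
force: [2.5, -1.2, 3.8]
grip_width: 0.003
grip_force: 1.8
```

Request:
arm_command(increments=[{"dr": [0,0,0],"offset": [0,0,0.01],"hand": -1},{"dr": [0,0,0],"offset": [0,0,0],"hand": -1}])

```text
time_s: 4.45
eef_pos: [522.6, 280.7, 28.0]
ee_rot: [0.0, 0.228, 0.974, 0.0]
force: [-3.2, -2.6, 12.9]
grip_width: 0.002
grip_force: 6.5
```

Request:
arm_command(increments=[{"dr": [0,0,0],"offset": [0,0,0.01],"hand": -1},{"dr": [0,0,0],"offset": [0,0,0],"hand": -1}])

```text
time_s: 4.65
eef_pos: [522.7, 280.8, 27.9]
ee_rot: [0.0, 0.228, 0.974, 0.0]
force: [-6.6, -3.9, 22.0]
grip_width: 0.002
grip_force: 11.2
```

The hard stop is at a reported z of 28, which is a true 56, so the offset is +28 mm and the rocker is fully over. Next I'll lift and move above the router key.

Request:
arm_command(increments=[{"dr": [0,0,0],"offset": [0,0,-0.35],"hand": -1},{"dr": [0,0,0],"offset": [0,0,-0.35],"hand": -1},{"dr": [0,0,0],"offset": [-0.15,-0.31,0],"hand": -1},{"dr": [0,0,0],"offset": [-0.15,-0.31,0],"hand": -1},{"dr": [0,0,0],"offset": [-0.15,-0.31,0],"hand": -1},{"dr": [0,0,0],"offset": [-0.15,-0.31,0],"hand": -1},{"dr": [0,0,0],"offset": [-0.15,-0.31,0],"hand": -1},{"dr": [0,0,0],"offset": [-0.15,-0.31,0],"hand": -1}])

```text
time_s: 5.45
eef_pos: [519.0, 31.5, 109.1]
ee_rot: [-0.001, 0.228, 0.974, 0.0]
force: [0.8, -0.2, -0.3]
grip_width: 0.001
grip_force: 0.0
```

Request:
arm_command(increments=[{"dr": [0,0,0],"offset": [0,0,0],"hand": -1}])

```text
time_s: 5.55
eef_pos: [519.5, 29.2, 109.1]
ee_rot: [-0.001, 0.231, 0.973, -0.0]
force: [0.2, 0.6, 0.4]
grip_width: 0.001
grip_force: 0.0
```

```bash
python3 - <<'E'
from h import *
s=ctrl.sense();print(s["eef_pos"],s["force"])
im=[]
I=ctrl.capture("side")[...,::-1]
for x,y in((250,140),(255,195)):
    im.append(cv2.resize(I[y:y+80,x:x+80],None,fx=5,fy=5,interpolation=cv2.INTER_CUBIC))
cv2.imwrite("pics/e1.png",(255*(np.hstack(im)/255.)**.6).astype(np.uint8))
E
```

```text
[519.45957088  29.18241805 109.0949017 ] [0.15753784 0.64350372 0.37861212]
```

View pics/e1.png

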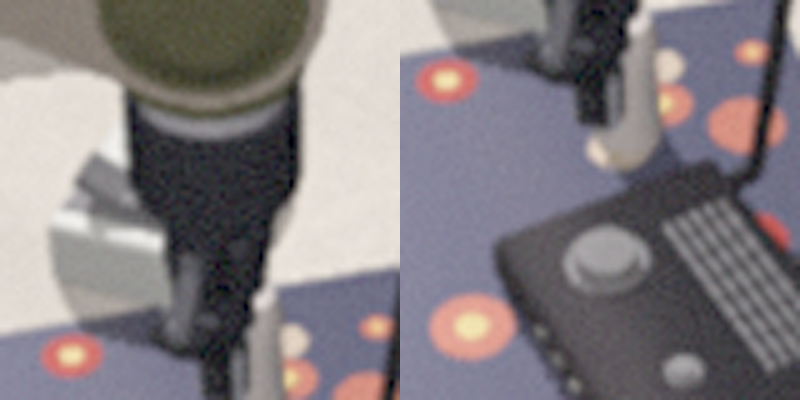

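The side view shows the rocker's left end now raised, at e1 (100,180), so it is on. The key is still up and the fingers are above it. I'll press it down.

Request:
arm_command(increments=[{"dr": [0,0,0],"offset": [0.005,0.01,0.3],"hand": -1},{"dr": [0,0,0],"offset": [0,0,0.25],"hand": -1},{"dr": [0,0,0],"offset": [0,0,0.1],"hand": -1},{"dr": [0,0,0],"offset": [0,0,0.03],"hand": -1},{"dr": [0,0,0],"offset": [0,0,0],"hand": -1}])

```text
time_s: 6.1
eef_pos: [520.3, 34.6, 28.5]
ee_rot: [0.0, 0.228, 0.974, 0.0]
force: [0.1, -0.1, 0.8]
grip_width: -0.002
grip_force: 0.0
```

Request:
arm_command(increments=[{"dr": [0,0,0],"offset": [0,0,0.02],"hand": -1},{"dr": [0,0,0],"offset": [0,0,0.02],"hand": -1},{"dr": [0,0,0],"offset": [0,0,0],"hand": -1}])

```text
time_s: 6.4
eef_pos: [520.1, 34.1, 23.6]
ee_rot: [0.0, 0.228, 0.974, 0.0]
force: [1.2, -0.2, -0.7]
grip_width: 0.005
grip_force: 0.0
```

Request:
arm_command(increments=[{"dr": [0,0,0],"offset": [0,0,0.02],"hand": -1},{"dr": [0,0,0],"offset": [0,0,0],"hand": -1}])

```text
time_s: 6.6
eef_pos: [519.9, 34.0, 20.8]
ee_rot: [-0.0, 0.228, 0.974, -0.0]
force: [-0.6, 0.3, 1.3]
grip_width: -0.001
grip_force: 0.0
```

Request:
arm_command(increments=[{"dr": [0,0,0],"offset": [0,0,0.02],"hand": -1},{"dr": [0,0,0],"offset": [0,0,0.02],"hand": -1},{"dr": [0,0,0],"offset": [0,0,0],"hand": -1}])

```text
time_s: 6.9
eef_pos: [519.9, 34.1, 15.9]
ee_rot: [-0.0, 0.228, 0.974, -0.0]
force: [0.0, 0.2, -0.2]
grip_width: -0.003
grip_force: 0.0
```

Request:
arm_command(increments=[{"dr": [0,0,0],"offset": [0,0,0.02],"hand": -1},{"dr": [0,0,0],"offset": [0,0,0],"hand": -1}])

```text
time_s: 7.1
eef_pos: [520.0, 34.1, 13.6]
ee_rot: [-0.0, 0.228, 0.974, -0.0]
force: [-0.2, -0.9, -0.8]
grip_width: 0.002
grip_force: 0.0
```

Request:
arm_command(increments=[{"dr": [0,0,0],"offset": [0,0,0.02],"hand": -1},{"dr": [0,0,0],"offset": [0,0,0],"hand": -1}])

```text
time_s: 7.3
eef_pos: [520.0, 34.1, 11.1]
ee_rot: [-0.0, 0.228, 0.974, 0.0]
force: [0.1, -0.2, -0.1]
grip_width: 0.001
grip_force: 0.1
```

Request:
arm_command(increments=[{"dr": [0,0,0],"offset": [0,0,0.02],"hand": -1},{"dr": [0,0,0],"offset": [0,0,0],"hand": -1}])

```text
time_s: 7.5
eef_pos: [520.0, 34.1, 9.0]
ee_rot: [0.0, 0.228, 0.974, -0.0]
force: [-1.7, -1.0, 5.4]
grip_width: 0.001
grip_force: 2.8
```

Request:
arm_command(increments=[{"dr": [0,0,0],"offset": [0,0,0.01],"hand": -1},{"dr": [0,0,0],"offset": [0,0,0],"hand": -1}])

```text
time_s: 7.7
eef_pos: [520.1, 34.1, 8.9]
ee_rot: [0.0, 0.228, 0.974, -0.0]
force: [-7.0, 0.4, 18.6]
grip_width: -0.003
grip_force: 8.9
```

Request:
arm_command(increments=[{"dr": [0,0,0],"offset": [0,0,0.01],"hand": -1},{"dr": [0,0,0],"offset": [0,0,0],"hand": -1}])

```text
time_s: 7.9
eef_pos: [520.1, 34.1, 8.7]
ee_rot: [0.0, 0.228, 0.974, -0.0]
force: [-11.2, 0.8, 29.9]
grip_width: 0.004
grip_force: 15.1
```

It stopped hard at a reported z of 9 (true 37), which is the key's fully-down level, but I felt no force on the way down. I'll lift and check by camera.

Request:
arm_command(increments=[{"dr": [0,0,0],"offset": [0,0,-0.4],"hand": -1},{"dr": [0,0,0],"offset": [0,0,-0.4],"hand": -1},{"dr": [0,0,0],"offset": [0,0,0],"hand": -1}])

```text
time_s: 8.2
eef_pos: [523.1, 33.7, 108.1]
ee_rot: [0.005, 0.228, 0.974, 0.0]
force: [1.3, -1.0, -0.9]
grip_width: -0.001
grip_force: 0.0
```

```bash
python3 - <<'E'
from h import *
print(ctrl.sense()["eef_pos"])
I=ctrl.capture("side")[...,::-1];J=cv2.imread("pics/side0.png")
cv2.imwrite("pics/now_side.png",I)
f=lambda I,x,y,k,w:cv2.resize(I[y:y+w,x:x+w],None,fx=k,fy=k,interpolation=cv2.INTER_CUBIC)
im=np.hstack([f(J,270,205,8,50),f(I,270,205,8,50)])
im=np.vstack([im,])
cv2.imwrite("pics/e2.png",(255*(im/255.)**.6).astype(np.uint8))
E
```

```text
[523.06327914  33.68723587 108.06867899]
```

View pics/e2.png

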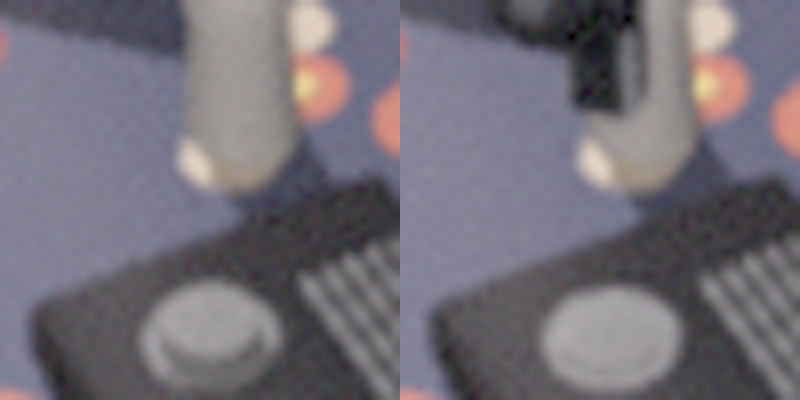

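The key now sits flush at e2 (612,338), compared with raised before, and the router hasn't moved. I'll go on to the extender, raising first to clear the antennas.

Request:
arm_command(increments=[{"dr": [0,0,0],"offset": [0,0,-0.4],"hand": -1},{"dr": [0,0,0],"offset": [-0.24,-0.33,0],"hand": -1},{"dr": [0,0,0],"offset": [-0.24,-0.33,0],"hand": -1},{"dr": [0,0,0],"offset": [-0.24,-0.33,0],"hand": -1},{"dr": [0,0,0],"offset": [-0.24,-0.33,0],"hand": -1},{"dr": [0,0,0],"offset": [-0.24,-0.33,0],"hand": -1},{"dr": [0,0,0],"offset": [-0.24,-0.33,0],"hand": -1},{"dr": [0,0,0],"offset": [-0.24,-0.32,0],"hand": -1}])

```text
time_s: 9.05
eef_pos: [577.4, -304.7, 148.7]
ee_rot: [-0.001, 0.229, 0.974, 0.001]
force: [1.4, 0.2, -0.0]
grip_width: -0.001
grip_force: 0.0
```

Request:
arm_command(increments=[{"dr": [0,0,0],"offset": [0,0,0],"hand": -1},{"dr": [0,0,0],"offset": [0,0,0],"hand": -1}])

```text
time_s: 9.25
eef_pos: [577.2, -303.2, 148.3]
ee_rot: [-0.001, 0.229, 0.973, 0.001]
force: [-1.1, -0.6, 0.4]
grip_width: -0.002
grip_force: 0.0
```

Request:
arm_command(increments=[{"dr": [0,0,0],"offset": [0,0,0.4],"hand": -1},{"dr": [0,0,0],"offset": [0,0,0.3],"hand": -1},{"dr": [0,0,0],"offset": [0,0,0.15],"hand": -1},{"dr": [0,0,0],"offset": [0,0,0.03],"hand": -1},{"dr": [0,0,0],"offset": [0,0,0],"hand": -1},{"dr": [0,0,0],"offset": [0,0,0],"hand": -1}])

```text
time_s: 9.85
eef_pos: [578.6, -302.7, 46.4]
ee_rot: [0.001, 0.228, 0.974, -0.0]
force: [-0.2, 0.4, 0.6]
grip_width: -0.002
grip_force: 0.0
```

Request:
arm_command(increments=[{"dr": [0,0,0],"offset": [0,0,0.03],"hand": -1},{"dr": [0,0,0],"offset": [0,0,0.03],"hand": -1},{"dr": [0,0,0],"offset": [0,0,0],"hand": -1}])

```text
time_s: 10.15
eef_pos: [577.7, -302.7, 37.4]
ee_rot: [-0.0, 0.228, 0.974, 0.0]
force: [0.3, 0.6, 0.1]
grip_width: -0.004
grip_force: 0.0
```

Request:
arm_command(increments=[{"dr": [0,0,0],"offset": [0,0,0.02],"hand": -1},{"dr": [0,0,0],"offset": [0,0,0],"hand": -1}])

```text
time_s: 10.35
eef_pos: [577.9, -302.9, 35.3]
ee_rot: [0.0, 0.228, 0.974, -0.0]
force: [-1.0, 0.2, 0.6]
grip_width: 0.0
grip_force: 0.9
```

Contact is as predicted (grip force 0.9). I'll press the remaining 5–6 mm or so.

Request:
arm_command(increments=[{"dr": [0,0,0],"offset": [0,0,0.02],"hand": -1},{"dr": [0,0,0],"offset": [0,0,0.015],"hand": -1},{"dr": [0,0,0],"offset": [0,0,0],"hand": -1}])

```text
time_s: 10.65
eef_pos: [578.0, -303.0, 31.3]
ee_rot: [0.0, 0.228, 0.974, -0.0]
force: [-0.5, 0.5, 4.1]
grip_width: 0.001
grip_force: 2.1
```

Request:
arm_command(increments=[{"dr": [0,0,0],"offset": [0,0,0.01],"hand": -1},{"dr": [0,0,0],"offset": [0,0,0],"hand": -1}])

```text
time_s: 10.85
eef_pos: [578.0, -302.9, 30.1]
ee_rot: [0.0, 0.228, 0.974, -0.0]
force: [0.7, -0.5, 5.1]
grip_width: -0.0
grip_force: 2.4
```

Request:
arm_command(increments=[{"dr": [0,0,0],"offset": [0,0,0.01],"hand": -1},{"dr": [0,0,0],"offset": [0,0,0],"hand": -1},{"dr": [0,0,0],"offset": [0,0,0],"hand": -1},{"dr": [0,0,0],"offset": [0,0,0],"hand": -1},{"dr": [0,0,0],"offset": [0,0,0],"hand": -1},{"dr": [0,0,0],"offset": [0,0,0],"hand": -1},{"dr": [0,0,0],"offset": [0,0,0],"hand": -1},{"dr": [0,0,0],"offset": [0,0,0],"hand": -1}])

```text
time_s: 11.65
eef_pos: [578.1, -303.0, 30.0]
ee_rot: [0.0, 0.228, 0.974, -0.0]
force: [-3.0, 1.4, 11.8]
grip_width: -0.0
grip_force: 5.8
```

Request:
arm_command(increments=[{"dr": [0,0,0],"offset": [0,0,0],"hand": -1},{"dr": [0,0,0],"offset": [0,0,0],"hand": -1},{"dr": [0,0,0],"offset": [0,0,0],"hand": -1},{"dr": [0,0,0],"offset": [0,0,0],"hand": -1},{"dr": [0,0,0],"offset": [0,0,0],"hand": -1},{"dr": [0,0,0],"offset": [0,0,0],"hand": -1},{"dr": [0,0,0],"offset": [0,0,0],"hand": -1},{"dr": [0,0,0],"offset": [0,0,0],"hand": -1}])

```text
time_s: 12.45
eef_pos: [578.0, -303.0, 30.0]
ee_rot: [0.0, 0.228, 0.974, -0.0]
force: [-3.6, 1.7, 10.7]
grip_width: -0.003
grip_force: 5.8
```

Request:
arm_command(increments=[{"dr": [0,0,0],"offset": [0,0,0],"hand": -1},{"dr": [0,0,0],"offset": [0,0,0],"hand": -1},{"dr": [0,0,0],"offset": [0,0,0],"hand": -1},{"dr": [0,0,0],"offset": [0,0,0],"hand": -1}])

```text
time_s: 12.85
eef_pos: [578.0, -303.0, 30.0]
ee_rot: [0.0, 0.228, 0.974, -0.0]
force: [-3.3, 2.1, 12.3]
grip_width: -0.005
grip_force: 5.8
```

The button was held against its stop for 2 s. I'll release it and check the end state.

Request:
arm_command(increments=[{"dr": [0,0,0],"offset": [0,0,-0.1],"hand": -1},{"dr": [0,0,0],"offset": [0,0,-0.4],"hand": -1},{"dr": [0,0,0],"offset": [0,0,-0.4],"hand": -1},{"dr": [0,0,0],"offset": [0,0,0],"hand": -1},{"dr": [0,0,0],"offset": [0,0,0],"hand": -1},{"dr": [0,0,0],"offset": [0,0,0],"hand": -1}])

```text
time_s: 13.45
eef_pos: [577.2, -302.3, 135.1]
ee_rot: [-0.001, 0.228, 0.974, 0.001]
force: [0.2, -0.3, -0.7]
grip_width: -0.002
grip_force: 0.0
```

```bash
python3 - <<'E'
from h import *
I=ctrl.capture("side")[...,::-1]
f=lambda x,y,k,w:cv2.resize(I[y:y+w,x:x+w],(400,400),interpolation=cv2.INTER_CUBIC)
cv2.imwrite("pics/f1.png",(255*(np.hstack([f(245,140,0,130),f(310,320,0,80)])/255.)**.6).astype(np.uint8))
E
```

```text
(no output)
```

View pics/f1.png

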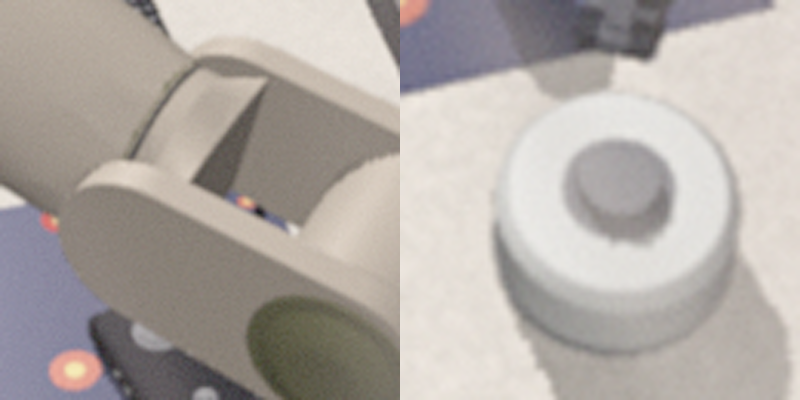

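The extender's button is up again at f1 (622,185) and the extender hasn't moved. The arm hides most of the router, but its visible part sits where it was. I'll hand the job in.

```bash
python3 -c "
from rig import ctrl
print(ctrl.finish_job())"
```

```text
the job is handed in; nothing more can be done
None
```

I switched the rocker on, pushed the router key down and held the extender button down for about 2 s before letting it go, in that order, then handed the job in at about 13.5 s; no verdict came back, and I did not recheck the bystanders at the end.

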